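# Crank the module onto the test plug

### The arm

A 6-joint arm with a two-finger parallel gripper is mounted at the origin on the work surface. World frame = base frame: x ahead of the robot, y to its left, z up, the work surface at z = 0. Lengths are in m, angles in rad, forces in N, time in s.
With the tool pointing down it reaches from about 0.275 to 0.875 m from the base axis. Payload 12.5 kg.
Tool frame: the origin (TCP) lies on the centre line of the jaws, within the pads' length; the fingertips stand r.finger_overhang ahead of it and the grasp point (between the pads) lies 3 mm ahead of it (r.finger_overhang is the distance from the TCP to the fingertips, in m); z points along the fingers, y is the direction in which the jaws open and shut (so a half turn about z gives the same grasp; the last joint's range is limited). The gripper opens to 85 mm and grips with 20 to 120 N. Pads are 22 mm wide; open, the fingers measure 114 mm over their backs; the gripper's body (76 mm by 85 mm) begins 54 mm behind the grasp point. The pads swing forward as they close: fully open they stand 13 mm farther back than shut.
Start: joints at [1.17, 0.351, 1.652, -0, 1.139, -0.085], TCP at [0.171, 0.523, 0.253] pointing down, gripper open.
Joint ranges: [-2.75, 2.75], [-0.79, 2.1], [0.01, 2.65], [-1.57, 4.71], [0.07, 3.14], [-2.87, 2.87]. Speed limits (rad/s): [2.22, 2.22, 2.79, 3.14, 3.14, 3.14].

### API

Orientations are given as a unit quaternion [x, y, z, w].
In Python, from cell import r, optics gives the robot as it stands. The module is installed in compiled form; this text tells all that it offers. Calls block until the motion is done:
- r.move_to(position, orientation): joint-space move of the TCP to a pose.
- r.move_linear(position, rot=None, vel=0.15): straight line of the TCP; rot=None keeps the orientation; vel is the mean speed in m/s.
- r.set_joints(angles): joint-space move.
- r.set_gripper(opening, squeeze=None): opening from 0.0 (shut) to 1.0 (fully open); squeeze is the grip in N (None keeps the last); returns when the fingers have stopped.
- r.sleep(seconds).
- r.inverse_kinematics(position, orientation): joint angles nearest the present ones, or None.
- optics.get_image(name): name is "side" or "top" or "wrist"; returns a dict with "pixels" (384x512x3 uint8, red, green, blue), "depth" (384x512 float32, m along the optical axis (not along the pixel's ray), 0 where there is no reading), "fx", "fy", "cx", "cy" (pixels), "camera_from_world" (4x4, takes a point from world to camera coordinates); the wrist camera has in their place "mount" (4x4, takes a point from camera to tool coordinates, whose origin is the TCP and whose axes are the flange's). Camera axes: x right, y down, z forward; pixel columns grow to the right and rows downward; lengths in m; the calibration is good to about 2 mm. A picture is of the moment at which its call begins: read the wrist's pose just before it.
A pose or a line that the arm cannot do raises r.PlanningError and nothing moves.
- r.hand_in(): hands the job in, once; it reports no verdict.
Readings, each from a call of its own:
- r.current_t(): time.
- r.current_q(): joint angles.
- r.current_qvel(): joint speeds.
- r.current_effort(): joint torques, N m.
- r.current_tool_pos(): TCP position.
- r.current_ee_rot(): TCP orientation.
- r.current_contact_force(): force on the tool from outside, world axes, zero at the start.
- r.current_torque(): the same for the moment, N m.
- r.current_opening(): opening from 0.0 (shut) to 1.0 (fully open).
Only numpy, scipy, OpenCV 4.12 (cv2) and the standard library are available. Lean on these libraries where they do the work, as an engineer would, in place of code of your own. Each camera call takes 0.05 s, during which the arm holds its last target.

### The job

Draw the crank out from under the low riser by its handle, stand it on the open bench clear of the riser and let go, then take it again by its square hub, push it fully down onto the jig's square shaft end and let go. Then wind it clockwise (seen from above) by its handle, about two turns, until it comes up hard against its stop and the black module is fully home on the test plug. Leave the crank on the shaft, and leave the can, the heat sink and the connector shell where they stand.

Things in the scene. Friction and masses are not known exactly. Their poses are not given: they have to be found in the camera images.
- crank_hub (a point): Centre (half-way up) of the hub of the loose crank (0.5 kg in all): a plain steel block 40 x 40 mm, 45 mm tall. z is up, out of its closed top. Flat on top of it lies the arm, a dark steel bar 22 mm wide, 12 mm thick, running along -x of this frame to the handle. The crank stands by itself on its hub; it starts so on the bench, hub under the riser, handle out in front.
- crank_socket (a point): Centre of the mouth of the square socket in the middle of the hub's underside, 22.5 mm below crank_hub. The socket is blind, 17.6 x 17.6 mm, 33 mm deep, its walls parallel to the hub's sides, without lead-in.
- crank_grip (a point): Centre (half-way up) of the crank's upright handle: a black sleeve, 25 mm in diameter, 65 mm tall, which spins freely on its pin. Its axis is 85 mm from the hub's axis; its centre is 68 mm above crank_hub (90.5 mm above the hub's underside).
- riser: Low plywood riser fixed on the bench, 180 mm (x) by 360 mm (y); deck 75 to 90 mm above the bench on two end boards. Origin on the bench under its centre; its front edge is 90 mm along its -x, which faces the robot. At the start the hub's centre is about 35 mm behind that edge.
- shaft_top (a point): Centre of the top of the jig's upright square steel shaft end, 100 mm above the bench; it stands 30 mm above the collar. Lower 24 mm: 16 x 16 mm; upper 6 mm: stepped down to 12 x 12 mm. x and y are square to the flats and turn with the shaft. Turning it takes about 0.15 N m; it stays where left. With the hub fully on, crank_hub is 7.5 mm below this point.
- collar (a point): Centre of the flat round collar (42 mm in diameter, 70 mm above the bench) at the foot of the square shaft, on which the hub's underside rests when fully on. The grey gear box below it is 74 x 74 mm, its top 66 mm above the bench. Module and test head stand along -y of this frame, at most 100 mm above the bench.
- carriage (a joint): Travel in m of the carriage with the black module towards the test head. 0 is fully back, 0.040 is fully home, against a hard stop in the drive which is felt at the crank (the shroud's mouth then meets the head). Each full clockwise turn of the shaft (from above) moves it 16 mm towards home.
- can: Bare aluminium can, 60 mm in diameter, 130 mm tall, standing on the bench; origin at the centre of its underside. Bystander.
- heatsink: Finned aluminium heat sink 80 x 60 x 30 mm, lying on the bench; origin at the centre of its underside. Bystander.
- shell: Black round connector shell, 68 mm in diameter, 55 mm tall, standing on the bench; origin at the centre of its underside. Bystander.
Things that resemble listed ones, but are neither listed nor needed, are in the scene too. Of the things that look like the part that bears crank_hub, the smaller one is meant.

How it is judged:
On the way, in this order (a step that is already met when the one before it is completed fails the run):
1. the crank stands on the bench, its hub drawn out at least 10 mm clear of the riser's front edge, upright and let go (x of crank_hub in the frame of riser below -0.12 m and height (world z) of crank_hub below 0.027 m and angle between crank_hub's own z axis and vertical below 0.08 rad and contact force between the fingers and crank below 0.1 N and linear speed of crank below 0.02 m/s), for 0.2 s.
2. the crank is fully down on the square shaft (within 3 mm) and let go, with the carriage still at least 10 mm from home (horizontal distance between crank_hub and shaft_top below 0.005 m and z of crank_hub in the frame of shaft_top below -0.0045 m and angle between crank_hub's own z axis and vertical below 0.1 rad and contact force between the fingers and crank below 0.1 N and value of joint carriage below 0.03 m), for 0.2 s.
3. the carriage has been wound fully home (value of joint carriage above 0.039 m), for 0.1 s.
At the end, for the whole second after the job is handed in: The carriage is within 1 mm of fully home (joint above 0.039), and the crank is at rest and upright on the shaft, within 3 mm of fully down and 5 mm of its axis (value of joint carriage above 0.039 m and horizontal distance between crank_hub and shaft_top below 0.005 m and z of crank_hub in the frame of shaft_top below -0.0045 m and angle between crank_hub's own z axis and vertical below 0.1 rad and linear speed of crank below 0.02 m/s); the robot touches nothing.
It fails at once if a bystander (can, heat sink or connector shell) is shifted by more than 40 mm or tipped over (distance of any of can, heatsink, shell from where it was at the start of the episode above 0.04 m or angle between any of can, shell's own z axis and vertical above 0.7 rad).
It also fails if it takes over 72 s, if anything falls off the work surface, if the arm or the gripper's body presses on something with over 40 N, if the wrist force passes 120 N, or if a joint passes its speed limit or range.

## Working session

There is one attempt and no reset: what is moved stays moved. The work goes in short steps, each a Python script; the robot and the scene stay as the last script left them, time stands still between calls to the robot, and variables do not carry over. Pictures are saved under pics/ and viewed, and the job is handed in when it is done.

```bash
mkdir -p pics
python3 - <<'E'
from cell import r, optics
import cv2,numpy as np,pickle
for n in ["side","top","wrist"]:
    d=optics.get_image(n)
    cv2.imwrite(f"pics/{n}0.png",d["pixels"][:,:,::-1])
    pickle.dump(d,open(f"{n}0.pkl","wb"))
    print(n,d["fx"],d["cx"],d["cy"]); print(np.round(d.get("camera_from_world",d.get("mount")),3))
print(r.current_t(),r.current_tool_pos(),r.current_ee_rot(),r.finger_overhang,r.current_opening())
E
```

```text
side 386.6452701766983 256.647624802911 197.75824672967192
[[ 0.728 -0.685 -0.    -0.379]
 [-0.482 -0.513 -0.71   0.279]
 [ 0.487  0.517 -0.704  0.726]
 [ 0.     0.     0.     1.   ]]
top 414.1666255218583 255.856828916099 191.09016455109864
[[ 1.00e-03 -1.00e+00 -4.00e-03 -1.10e-02]
 [-9.84e-01 -1.00e-03 -1.76e-01  5.30e-01]
 [ 1.76e-01  5.00e-03 -9.84e-01  1.32e+00]
 [ 0.00e+00  0.00e+00  0.00e+00  1.00e+00]]
wrist 310.4727661461025 251.20526256432336 198.53452046358066
[[-0.    -0.958 -0.286  0.074]
 [ 1.    -0.     0.001  0.   ]
 [-0.001 -0.286  0.958 -0.121]
 [ 0.     0.     0.     1.   ]]
0.15 [0.1707066  0.52259035 0.25288045] [ 1.57255874e-01  9.87557787e-01 -4.40516588e-04 -1.15485748e-04] 0.022 0.9985597677274921
```

View pics/top0.png

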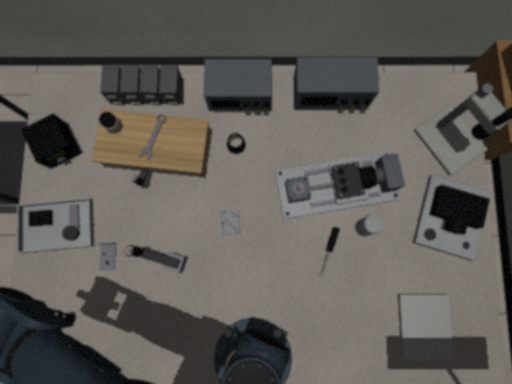

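View pics/side0.png

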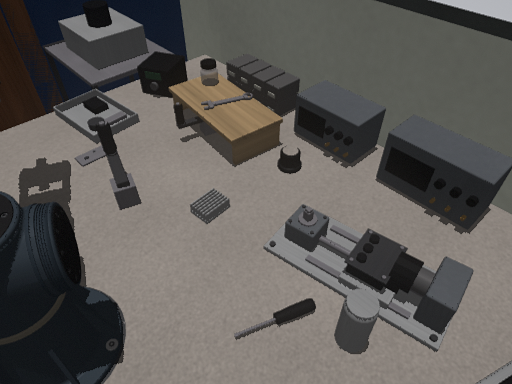

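View pics/wrist0.png

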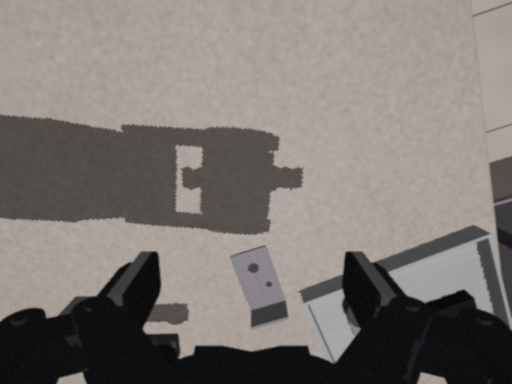

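Candidates for the crank are a black handle at the riser's front edge, top (143,178), and a crank standing free on the bench, top (155,257) / side (115,165), which looks larger. The one under the riser fits the description. Next I'll take crops and measurements.

```bash
cat > h.py <<'E'
import numpy as np,cv2,pickle
from cell import r, optics
from scipy.spatial.transform import Rotation as R
def grab(n,tag):
    if n=="wrist":
        p=np.array(r.current_tool_pos());q=r.current_ee_rot()
    d=optics.get_image(n)
    if n=="wrist":
        T=np.eye(4);T[:3,:3]=R.from_quat(q).as_matrix();T[:3,3]=p
        d["wc"]=T@d["mount"]
    else: d["wc"]=np.linalg.inv(d["camera_from_world"])
    pickle.dump(d,open(f"{n}_{tag}.pkl","wb"))
    cv2.imwrite(f"pics/{n}_{tag}.png",d["pixels"][:,:,::-1])
    return d
def load(n,tag): return pickle.load(open(f"{n}_{tag}.pkl","rb"))
def ray(d,u,v):
    c=np.array([(u-d["cx"])/d["fx"],(v-d["cy"])/d["fy"],1.0])
    return d["wc"][:3,3],d["wc"][:3,:3]@c
def onz(d,u,v,z):
    o,k=ray(d,u,v); return o+k*(z-o[2])/k[2]
def cloud(d):
    v,u=np.mgrid[0:384,0:512]; z=d["depth"]
    c=np.stack([(u-d["cx"])/d["fx"]*z,(v-d["cy"])/d["fy"]*z,z],-1)
    return c@d["wc"][:3,:3].T+d["wc"][:3,3]
def crop(d,x0,y0,x1,y1,s,name):
    cv2.imwrite(f"pics/{name}.png",cv2.resize(d["pixels"][y0:y1,x0:x1,::-1],None,fx=s,fy=s,interpolation=cv2.INTER_CUBIC))
E
python3 - <<'E'
from h import *
t=grab("top","1");s=grab("side","1")
P=cloud(t)
for n,(u,v) in dict(grip=(139,182),rz=(150,165),can=(370,222),shaft=(297,186),hs=(231,222),shell=(236,140),big=(130,250),gear=(305,195),mod=(348,180)).items(): print(n,P[v,u].round(3))
crop(t,85,90,225,200,5,"c1"); crop(t,270,140,410,225,5,"c2"); crop(s,160,60,300,200,4,"c3");crop(s,255,190,395,300,5,"c4")
E
```

```text
grip [0.55  0.363 0.095]
rz [0.607 0.331 0.091]
can [ 0.419 -0.358  0.134]
shaft [ 0.537 -0.141  0.099]
hs [0.431 0.073 0.006]
shell [0.719 0.059 0.   ]
big [0.332 0.357 0.169]
gear [ 0.514 -0.17   0.066]
mod [ 0.562 -0.311  0.07 ]
```

View pics/c1.png

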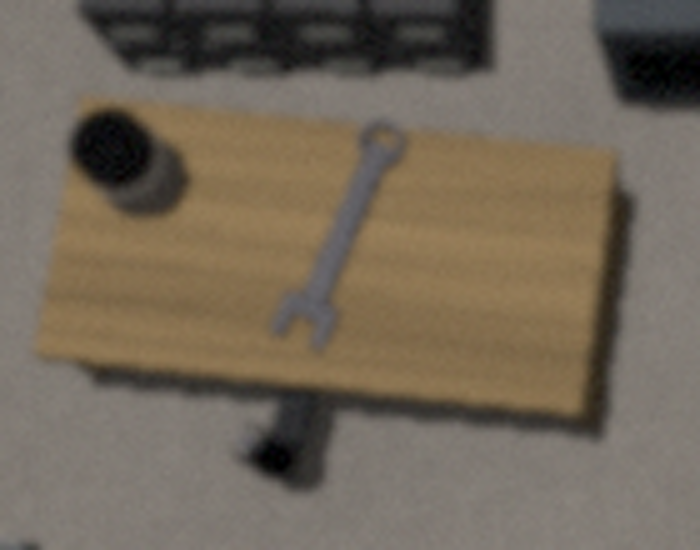

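View pics/c2.png

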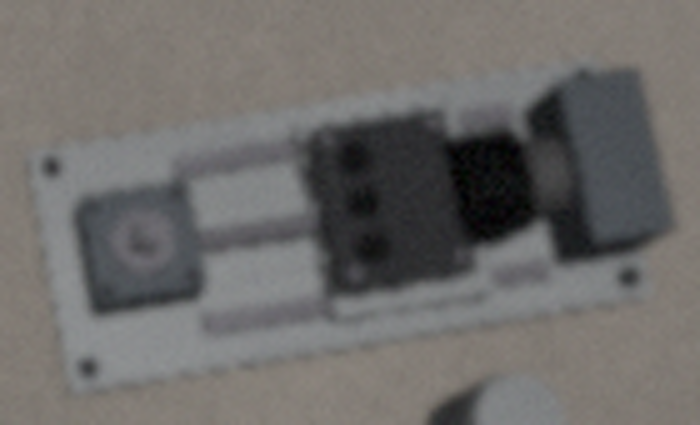

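View pics/c3.png

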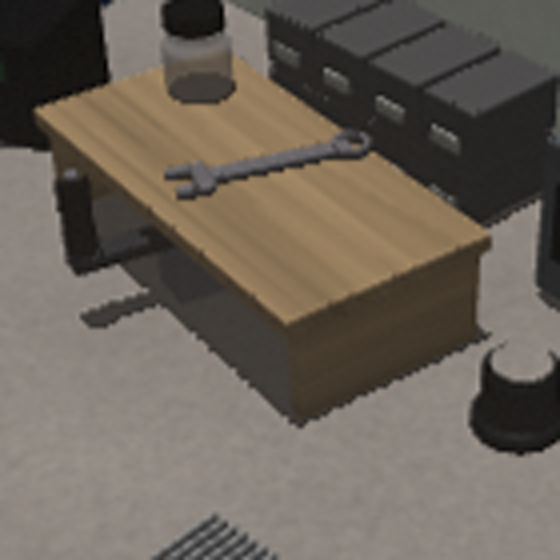

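View pics/c4.png

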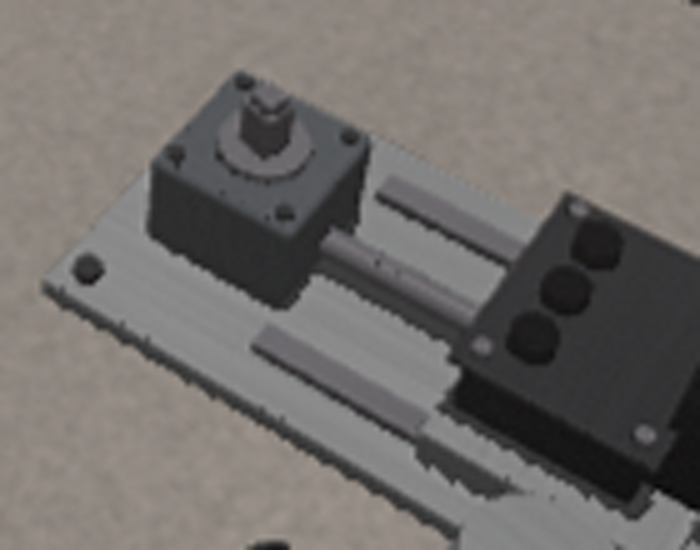

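The crops confirm it: the crank at side (177,115) has its handle out front and its arm running back under the riser. The free-standing one, top (155,257), is the larger decoy (its handle top reads z≈0.17, where the wanted one should be 0.123). Now the geometry.

Run:
```python
from h import *
for n in("top","side"):
    d=load(n,"1");P=cloud(d);v,u=np.mgrid[0:384,0:512]
    px=d["pixels"].astype(int)
    # riser deck
    m=(abs(P[...,2]-.09)<.008)&(px[...,0]-px[...,2]>25)&(P[...,1]>0.1)
    m=cv2.morphologyEx(m.astype(np.uint8),cv2.MORPH_CLOSE,np.ones((9,9)))
    Q=np.array([onz(d,a,b,.09)[:2] for b,a in np.argwhere(m>0)],np.float32)
    print(n,"riser",cv2.minAreaRect(Q),cv2.boxPoints(cv2.minAreaRect(Q)).round(3).tolist())
    # handle: dark pts z .06-.13 in front of the riser
    reg=(P[...,0]>.47)&(P[...,0]<.60)&(P[...,1]>.27)&(P[...,1]<.42)
    h=reg&(P[...,2]>.065)&(P[...,2]<.135)&(px.sum(-1)<120)
    print(" handle",h.sum(),P[h].mean(0).round(4),P[h].min(0).round(3),P[h].max(0).round(3), u[h].min(),u[h].max(),v[h].min(),v[h].max())
    a=reg&(P[...,2]>.04)&(P[...,2]<.065)
    if a.sum(): print(" arm",a.sum(),P[a].mean(0).round(3),P[a].min(0).round(3),P[a].max(0).round(3))
    # big crank
    reg=(P[...,0]>.2)&(P[...,0]<.42)&(P[...,1]>.15)&(P[...,1]<.42)&(P[...,2]>.03)&(P[...,2]<.2)
    print(" big",reg.sum(),P[reg].min(0).round(3),P[reg].max(0).round(3))
    # gearbox top
    reg=(P[...,0]>.45)&(P[...,0]<.63)&(P[...,1]>-.21)&(P[...,1]<-.07)
    g=reg&(abs(P[...,2]-.066)<.003)
    print(" gear",g.sum(),cv2.minAreaRect(P[g][:,:2].astype(np.float32)))
    s=reg&(P[...,2]>.08); print(" shaft",s.sum(),P[s].mean(0).round(4),P[s].max(0).round(3),P[s].min(0).round(3))
```

```text
top riser ((0.6895825862884521, 0.33603835105895996), (0.3604579567909241, 0.18077297508716583), 83.81306457519531) [[0.5799999833106995, 0.16699999570846558], [0.7599999904632568, 0.1469999998807907], [0.7990000247955322, 0.5049999952316284], [0.6190000176429749, 0.5249999761581421]]
 handle 37 [0.553  0.3633 0.0952] [0.546 0.359 0.066] [0.565 0.369 0.124] 135 142 178 184
 arm 86 [0.579 0.364 0.056] [0.544 0.351 0.043] [0.6   0.378 0.064]
 big 714 [0.264 0.219 0.03 ] [0.347 0.377 0.171]
 gear 296 ((0.5349028706550598, -0.14654427766799927), (0.07302025705575943, 0.07398127764463425), 9.057182312011719)
 shaft 30 [ 0.5339 -0.1462  0.0957] [ 0.543 -0.139  0.105] [ 0.526 -0.155  0.083]
side riser ((0.6375371217727661, 0.8511486649513245), (0.24456071853637695, 1.4250682592391968), 5.656068801879883) [[0.44600000977516174, 1.5479999780654907], [0.5860000252723694, 0.12999999523162842], [0.8289999961853027, 0.15399999916553497], [0.6890000104904175, 1.5720000267028809]]
 handle 138 [0.5553 0.3651 0.0957] [0.547 0.358 0.065] [0.57  0.377 0.124] 174 184 104 123
 arm 120 [0.573 0.364 0.055] [0.545 0.351 0.044] [0.6   0.387 0.065]
 big 1249 [0.266 0.218 0.03 ] [0.349 0.373 0.171]
 gear 543 ((0.5372350811958313, -0.14703142642974854), (0.07381106168031693, 0.07318693399429321), 9.70652961730957)
 shaft 91 [ 0.535  -0.1485  0.0923] [ 0.545 -0.137  0.102] [ 0.529 -0.156  0.081]
```

```bash
cat >> h.py <<'E'
def Q(deg):  # tool down, tool x = -(cos,sin)
    return (R.from_euler("z",deg,degrees=True)*R.from_quat([0,1,0,0])).as_quat()
E
python3 - <<'E'
from h import *
print(r.current_t())
r.move_to([0.50,0.365,0.26],Q(-6)); print(r.current_t(),r.current_tool_pos(),r.current_q())
r.sleep(0.2)
d=grab("wrist","2")
P=cloud(d);m=(P[...,2]>.115)&(P[...,2]<.135)&(P[...,0]<.60)&(P[...,0]>.48)&(abs(P[...,1]-.365)<.06)
v,u=np.mgrid[0:384,0:512]
print(m.sum(),P[m].min(0),P[m].max(0),u[m].mean(),v[m].mean(), onz(d,u[m].mean(),v[m].mean(),.123))
m=(P[...,2]>.05)&(P[...,2]<.063)&(P[...,0]<.60)&(P[...,0]>.5)&(abs(P[...,1]-.365)<.06)
print(m.sum(),P[m].min(0),P[m].max(0),cv2.minAreaRect(P[m][:,:2].astype(np.float32)))
E
```

```text
0.25
1.6167 [0.49927873 0.36571513 0.26002978] [ 5.56912043e-01  4.70123946e-01  1.45533641e+00  2.19305426e-04
  1.21623723e+00 -9.09973942e-01]
346 [0.54518575 0.36117248 0.11501708] [0.56540528 0.38579479 0.12600837] 264.8815028901734 249.02023121387282 [0.55220537 0.37353935 0.123     ]
244 [0.5453665  0.35234125 0.05010055] [0.59999742 0.38588816 0.05914258] ((0.5746868848800659, 0.3693154454231262), (0.021352224051952362, 0.0565934032201767), 76.2697525024414)
```

View pics/wrist_2.png

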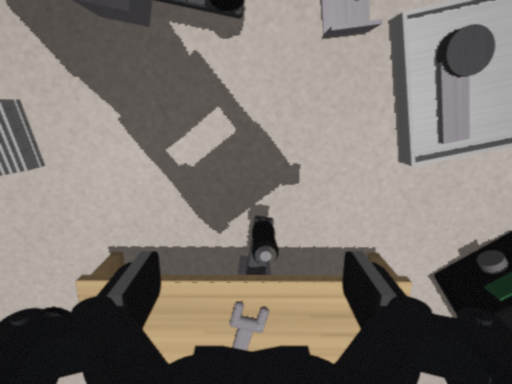

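Handle top is at wrist (264,255), sleeve 25 mm wide as given, and the arm is 21 mm wide at z≈0.057, heading −13.7°. Now grip and draw it out.

Run:
```python
from h import *
d=load("wrist","2");print(onz(d,264,256,.123))
c=np.array([.5570,.3735]);q=Q(-13.7)
r.move_to([c[0],c[1],.17],q)
r.move_linear([c[0],c[1],.103],vel=.1)
r.set_gripper(0.0,60); print("op",r.current_opening(),r.current_contact_force(),r.current_t())
a=np.deg2rad(-13.7);e=c-.097*np.array([np.cos(a),np.sin(a)])
r.move_linear([e[0],e[1],.103],vel=.08)
print(r.current_contact_force(),r.current_t(),r.current_tool_pos())
r.set_gripper(1.0); r.move_linear([e[0],e[1],.17],vel=.15)
r.move_to([e[0]+.03,e[1]-.0,.29],Q(-13.7)); r.sleep(.2)
print(r.current_t(),r.current_tool_pos())
grab("wrist","3");grab("top","3");grab("side","3")
```

```text
[0.55912736 0.37209515 0.123     ]
op 0.28335655144426236 [-1.95322225  0.4910573   2.79142583] 3.775
[-3.46067289  0.61481557  4.82878385] 5.1333 [0.46276694 0.39652904 0.10321441]
7.1167 [0.49222959 0.39625455 0.2882091 ]
```

View pics/wrist_3.png

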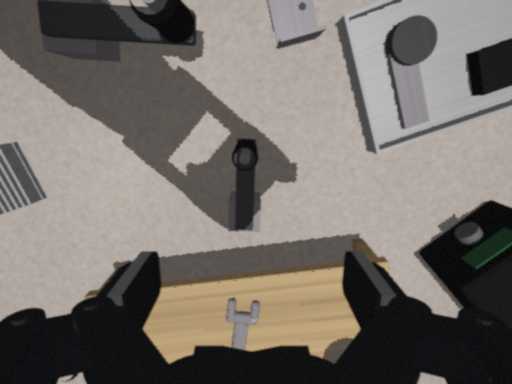

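View pics/side_3.png

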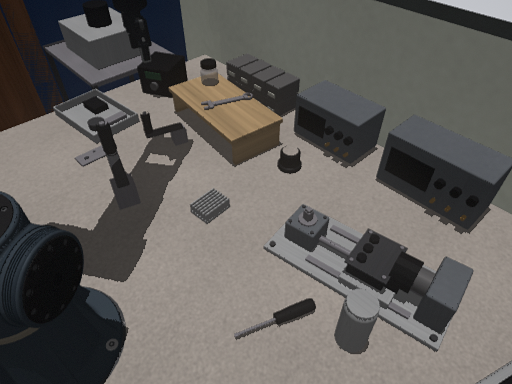

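The crank stands clear of the riser, hub at wrist (245,212) and handle top at (244,155). Now measure the hub and arm, and the shaft from above.

Run:
```python
from h import *
d=load("wrist","3");P=cloud(d);v,u=np.mgrid[0:384,0:512]
reg=(P[...,0]>.42)&(P[...,0]<.60)&(abs(P[...,1]-.38)<.08)&(v<250)&(v>130)
m=reg&(P[...,2]>.050)&(P[...,2]<.064)
print("arm",m.sum(),cv2.minAreaRect(P[m][:,:2].astype(np.float32)))
h=reg&(P[...,2]>.03)&(P[...,2]<.064)
X=P[h&(P[...,0]>.51)]
print("hub",h.sum(),cv2.minAreaRect(X[:,:2].astype(np.float32)),X.max(0),X.min(0), np.median(P[m][:,2]))
k=reg&(P[...,2]>.117)
p=P[k];print("handle",p.min(0),p.max(0),u[k].mean(),v[k].mean(),onz(d,u[k].mean(),v[k].mean(),.123))
crop(d,205,130,285,240,5,"c5")
t=load("top","3");crop(t,100,140,240,240,5,"c6")
```

```text
arm 1322 ((0.5060283541679382, 0.3855845332145691), (0.021990012377500534, 0.10877393931150436), 74.4518814086914)
hub 1816 ((0.537054717540741, 0.3769811987876892), (0.039965543895959854, 0.0602533295750618), 74.44035339355469) [0.56977575 0.39831023 0.05940649] [0.51008377 0.35006013 0.03005185] 0.05731446500509116
handle [0.4211319  0.38520937 0.11711179] [0.47641928 0.41436712 0.40935891] 250.91504424778762 170.0424778761062 [0.47651911 0.40015759 0.123     ]
```

View pics/c5.png

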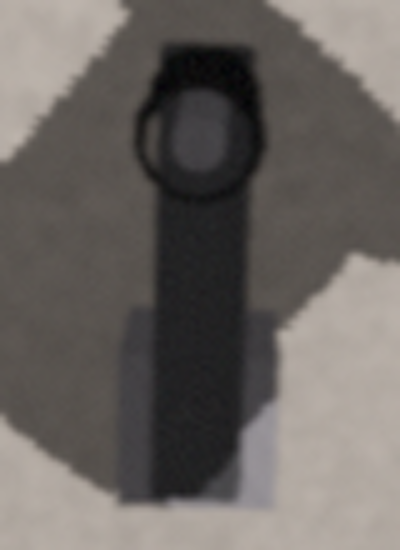

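View pics/c6.png

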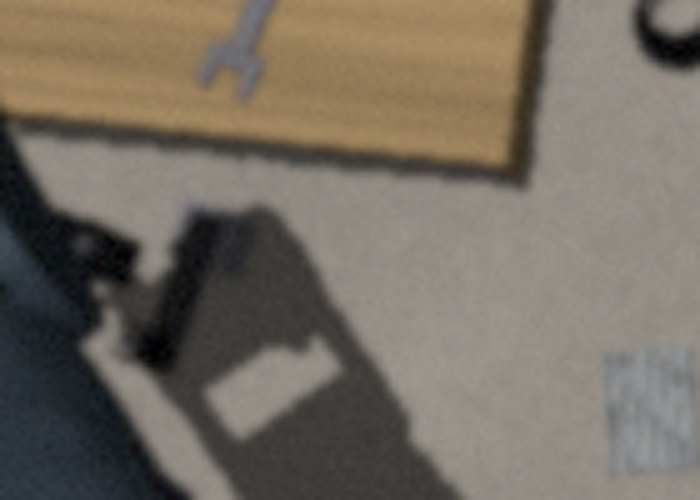

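Run:
```python
from h import *
d=load("wrist","3")
a=np.deg2rad(-15.5);e=np.array([np.cos(a),np.sin(a)]);n=np.array([-e[1],e[0]])
def pr(s,p): print(s,p.round(4),(p[:2]@e).round(4),(p[:2]@n).round(4))
pr("far top",onz(d,244.3,230.6,.045)); pr("near bot",onz(d,244.8,192,0))
pr("near top?",onz(d,244.8,192,.045))
pr("armL",onz(d,205+155/5,130+495/5,.057));pr("armR",onz(d,205+240/5,130+495/5,.057))
pr("arm ctr",np.array([.5060,.3856,0])); pr("grip",np.array([.4628,.3965,0]))
pr("handle top",onz(d,205+204/5,130+145/5,.123))
P=cloud(d);v,u=np.mgrid[0:384,0:512]
m=(abs(P[...,2]-.045)<.004)&(u>225)&(u<265)&(v>185)&(v<235)
p=P[m][:,:2];print(m.sum(),(p@e).min(),(p@e).max(),(p@n).min(),(p@n).max())
```

```text
far top [0.5651 0.3698 0.045 ] 0.4457 0.5073
near bot [0.5279 0.3787 0.    ] 0.4075 0.506
near top? [0.5162 0.3826 0.045 ] 0.3952 0.5067
armL [0.5559 0.3619 0.057 ] 0.439 0.4973
armR [0.5608 0.3821 0.057 ] 0.4383 0.518
arm ctr [0.506  0.3856 0.    ] 0.3845 0.5068
grip [0.4628 0.3965 0.    ] 0.34 0.5058
handle top [0.4653 0.398  0.123 ] 0.342 0.5079
455 0.4059688718694597 0.4469026516840302 0.48677966942473866 0.526756052542007
```

Hub centre comes to (0.546,0.3745) at −15.5°, with face-to-face width 40 mm and hub-to-handle 85 mm, both matching the given sizes. In the riser frame x = −0.147. Now a close look at the shaft.

Run:
```python
from h import *
r.move_to([.525,-.1465,.20],Q(9.4)); r.sleep(.25)
d=grab("wrist","4");print(r.current_t(),r.current_tool_pos())
crop(d,190,130,330,250,5,"c7")
P=cloud(d)
for lo,hi in((.097,.104),(.092,.096),(.068,.073),(.063,.0675)):
    m=(P[...,2]>lo)&(P[...,2]<hi)&(abs(P[...,0]-.535)<.06)&(abs(P[...,1]+.147)<.055)
    p=P[m][:,:2].astype(np.float32);print(lo,m.sum(),cv2.minAreaRect(p) if len(p)>3 else 0)
```

```text
9.5583 [ 0.52511843 -0.14622776  0.20002557]
0.097 255 ((0.5368584990501404, -0.14636915922164917), (0.012087737210094929, 0.012544278055429459), 82.03751373291016)
0.092 152 ((0.5366145968437195, -0.14632898569107056), (0.01586822420358658, 0.016617411747574806), 82.70183563232422)
0.068 1539 ((0.5373321771621704, -0.14592644572257996), (0.06493944674730301, 0.06435694545507431), 10.03969955444336)
0.063 4358 ((0.5361579656600952, -0.14640440046787262), (0.0729236900806427, 0.07364330440759659), 9.74942684173584)
```

View pics/c7.png

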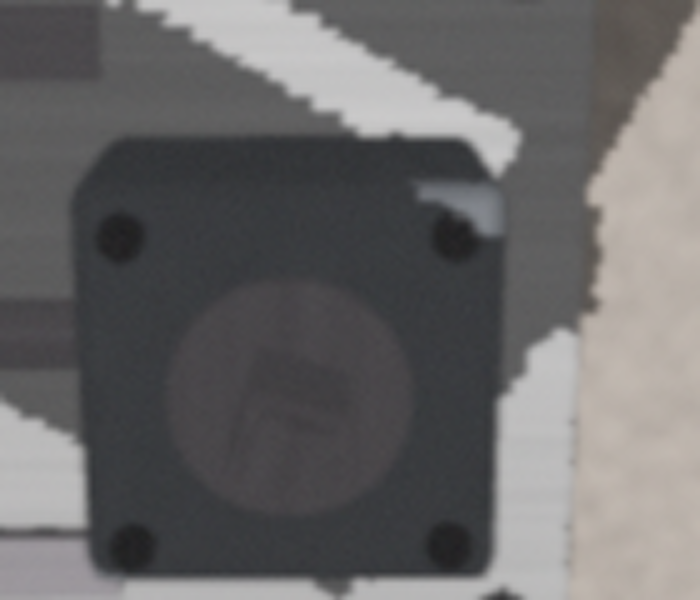

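View pics/wrist_4.png

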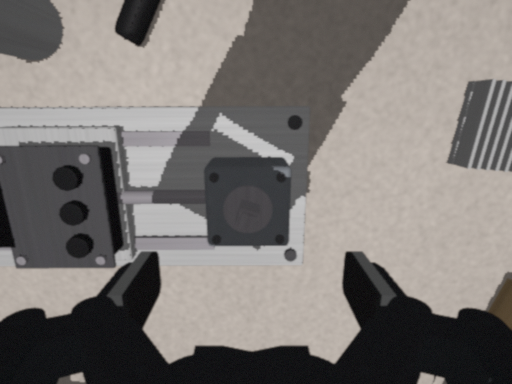

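Shaft centre is (0.5367,−0.1463), top z≈0.10, flats at −7.6°; the top and lower squares measure 12 and 16 mm as given. The plan is to grip the hub with the tool flipped, so that the wrist camera stays away from the handle.

Run:
```python
from h import *
for p,y in(((.5461,.3745,.12),164.5),((.5461,.3745,.12),-15.5),((.5367,-.1463,.2),172.4),((.5367,-.1463,.2),-7.6),((.5367,-.1463,.2),82.4)):
    k=r.inverse_kinematics(p,Q(y)); print(y,None if k is None else np.round(k,2))
```

```text
164.5 [ 0.53  0.7   1.44 -0.    1.    2.37]
-15.5 [ 0.53  0.7   1.44 -0.    1.   -0.77]
172.4 [-0.35  0.42  1.69 -0.    1.03  1.35]
-7.6 [-0.35  0.42  1.69 -0.    1.03 -1.79]
82.4 None
```

Run:
```python
from h import *
q=Q(164.5);h=[.5461,.3745]
r.move_to([*h,.15],q); r.move_linear([*h,.028],vel=.08)
print(r.current_contact_force(),r.current_tool_pos(),r.current_t())
r.set_gripper(0.0,100); r.sleep(.15)
print("op",r.current_opening(),r.current_contact_force(),r.current_t(),r.current_tool_pos())
r.move_linear([*h,.2],vel=.15);r.sleep(.1)
print("op",r.current_opening(),r.current_contact_force(),r.current_torque())
r.move_to([.5367,-.1463,.2],Q(172.4)); r.sleep(.3)
print("op",r.current_opening(),r.current_contact_force(),r.current_torque(),r.current_t(),r.current_tool_pos())
s=grab("side","5");crop(s,230,100,390,260,4,"c8");grab("wrist","5")
```

```text
[-0.3144622   0.47819335  0.78940089] [0.54634226 0.37465429 0.0285044 ] 14.9333
op 0.45513590585524 [-0.57408789 -0.49158438  5.36344488] 15.575 [0.54633129 0.37457529 0.0283632 ]
op 0.45853237424809123 [-0.42451316  0.85830378 -4.01258183] [ 0.0145078  -0.00733797  0.04999522]
op 0.4561721716522309 [ 0.28307861 -0.96975381 -4.62217291] [-0.00603527 -0.04703709 -0.00011722] 19.1583 [ 0.53682865 -0.14596036  0.19996308]
```

View pics/c8.png

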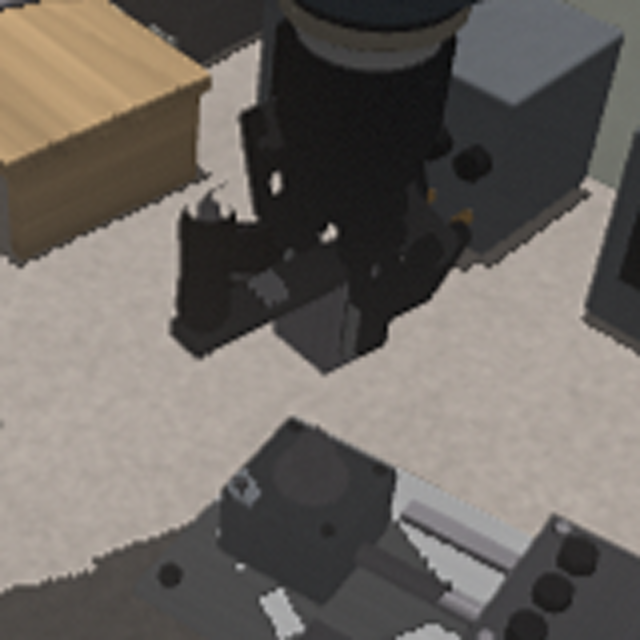

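View pics/wrist_5.png

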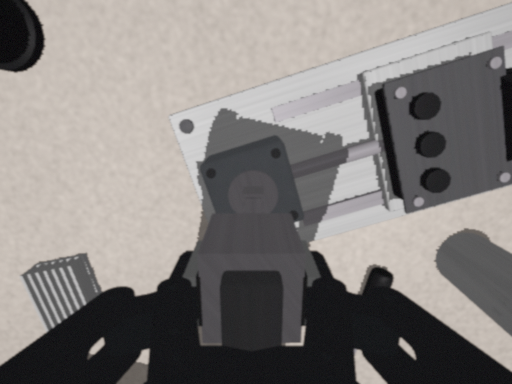

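The crank hangs level in the grip, with the hub at wrist (250,265), and the shaft at (253,188) looks square to it. This flipped view also cross-checks the shaft centre.

Run:
```python
from h import *
d=load("wrist","5");P=cloud(d)
for lo,hi in((.097,.104),(.090,.096),(.063,.0675)):
    m=(P[...,2]>lo)&(P[...,2]<hi)&(abs(P[...,0]-.535)<.06)&(abs(P[...,1]+.147)<.055)
    p=P[m][:,:2].astype(np.float32);print(lo,m.sum(),cv2.minAreaRect(p) if len(p)>3 else 0)
crop(d,180,120,330,360,2.5,"c9")
# hub in tool frame, from cloud (camera->tool)
v,u=np.mgrid[0:384,0:512]
z=d["depth"];print(z[225,250],z[245,250],z[300,215], P[218,250],P[235,250],P[252,250],P[258,205],P[258,300],P[300,205],P[300,300],P[300,250])
```

```text
0.097 245 ((0.5378570556640625, -0.14719831943511963), (0.011283298023045063, 0.011837201192975044), 82.52919006347656)
0.09 175 ((0.5377858281135559, -0.14687950909137726), (0.015482760034501553, 0.01571928709745407), 82.1111068725586)
0.063 3429 ((0.5377427339553833, -0.146686851978302), (0.07289662957191467, 0.07356206327676773), 9.690361022949219)
0.14164156 0.12079962 0.120492734 [ 0.55711146 -0.14749333  0.18045479] [ 0.55645681 -0.14749015  0.19952471] [ 0.55657637 -0.14757833  0.21576561] [ 0.55694143 -0.13080935  0.21697724] [ 0.55191957 -0.16577456  0.21624924] [ 0.53944962 -0.12777305  0.21732582] [ 0.53513785 -0.16403154  0.21803879] [ 0.54518847 -0.14610875  0.22904803]
```

View pics/c9.png

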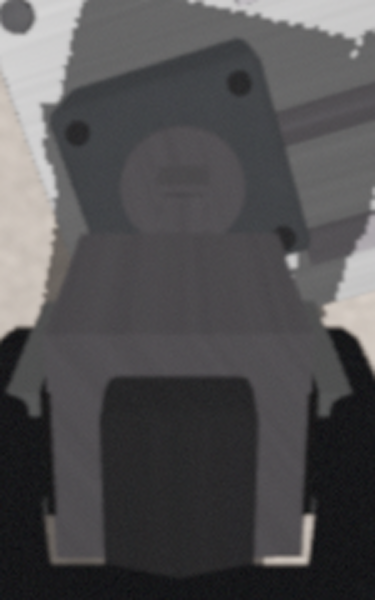

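```bash
cat >> h.py <<'E'
def F(n=3):
    return np.mean([r.current_contact_force() for _ in range(n)],0)
E
python3 - <<'E'
from h import *
x=np.array([.5381,-.1468])
r.move_linear([*x,.132],vel=.12);r.sleep(.15);f0=F();print(f0,r.current_tool_pos())
z=.132
while z>.0985:
    z-=.002; r.move_linear([*x,z],vel=.03); f=F()-f0
    print(round(z,4),f.round(1),np.round(r.current_tool_pos(),4))
    if f[2]>12 or np.hypot(f[0],f[1])>12: break
print(r.current_t())
E
```

```text
[ 0.64086212  0.13161525 -4.24241231] [ 0.53853469 -0.14694356  0.132881  ]
0.13 [-0.9 -0.4  0.6] [ 0.5381 -0.1468  0.1301]
0.128 [ 0.3 -0.3  0.3] [ 0.538  -0.1468  0.1279]
0.126 [-0.7 -0.1 -0.4] [ 0.538  -0.1468  0.1258]
0.124 [-0.6 -0.3 -0.1] [ 0.538  -0.1468  0.1238]
0.122 [ 0.2 -0.6  2.8] [ 0.5383 -0.1469  0.1222]
0.12 [-0.8  0.  -0.8] [ 0.5378 -0.1467  0.1196]
0.118 [-0.9  0.8 -0.4] [ 0.5379 -0.1467  0.1176]
0.116 [-2.7  0.2 -1. ] [ 0.5379 -0.1467  0.1157]
0.114 [-3.6  0.3 -1.7] [ 0.5379 -0.1467  0.1137]
0.112 [-4.2  0.2 -2.6] [ 0.5379 -0.1467  0.1118]
0.11 [-5.2  0.5 -2.4] [ 0.5379 -0.1468  0.1098]
0.108 [-5.3 -0.3 -1.1] [ 0.5379 -0.1467  0.1078]
0.106 [-6.4  1.4 -1.6] [ 0.5379 -0.1467  0.1059]
0.104 [-6.   0.2 -0.7] [ 0.5379 -0.1468  0.1039]
0.102 [-6.5 -0.1 -0.2] [ 0.5379 -0.1467  0.1019]
0.1 [-6.2  0.7 -0.4] [ 0.5379 -0.1467  0.0999]
0.098 [-7.7 -0.   4.1] [ 0.5379 -0.1468  0.0984]
24.375
```

It slid on. Press it home, let go, and look.

Run:
```python
from h import *
r.move_linear([.5376,-.1468,.0965],vel=.03);print(F(),r.current_tool_pos())
r.set_gripper(1.0);r.sleep(.1)
print(F(),r.current_tool_pos(),r.current_opening())
r.move_linear([.5376,-.1468,.235],vel=.2)
r.move_to([.52,-.14,.34],Q(172.4));r.sleep(.25);print(r.current_t())
grab("wrist","6");s=grab("side","6");crop(s,230,100,390,260,4,"c10")
```

```text
[-11.38667822   3.96505583  17.09717835] [ 0.53788242 -0.14678531  0.09831395]
[-0.3414757  -0.14777069 -0.0904601 ] [ 0.53766669 -0.1468181   0.09644158] 0.99782312200428
26.85
```

View pics/c10.png

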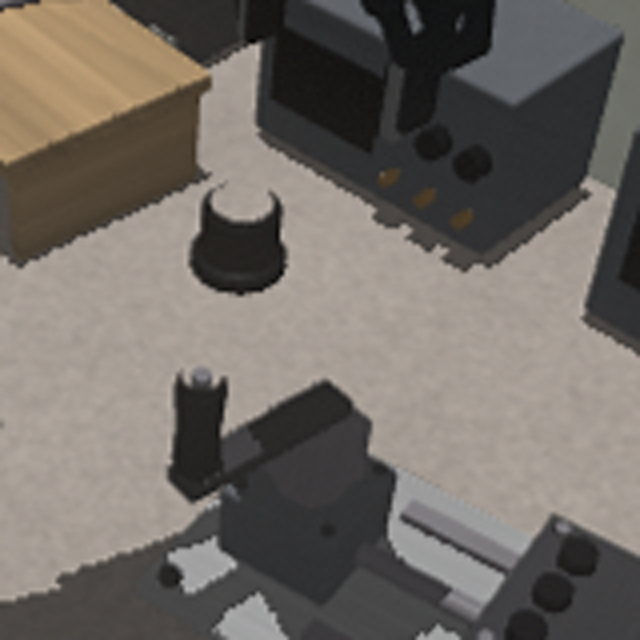

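View pics/wrist_6.png

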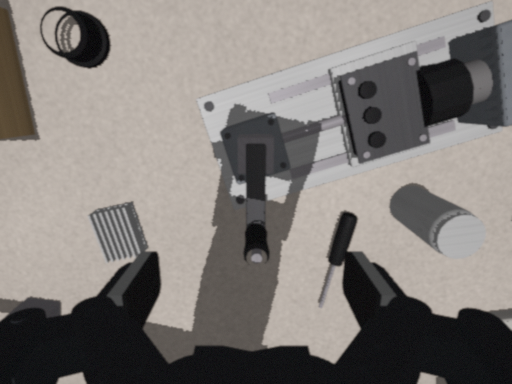

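The hub is seated: side c10 shows it down on the collar, and the wrist view has the handle top at (257,255). Now grip the handle and wind clockwise, watching the force.

Run:
```python
from h import *
d=load("wrist","6");p=onz(d,257,256,.193);print("seen",p)
C=np.array([.5376,-.1468]);a=np.deg2rad(172.4)
P=lambda a:[C[0]+.085*np.cos(a),C[1]+.085*np.sin(a),.168]
s=P(a);print(s)
q=Q(172.4)
r.move_to([s[0],s[1],.235],q);r.move_linear(s,vel=.12);print(F(),r.current_t())
r.set_gripper(0.0,70);print("op",r.current_opening(),F(),r.current_tool_pos(),r.current_t())
for i in range(12):
    a-=np.deg2rad(5);r.move_linear(P(a),vel=.12);f=F(1)
    tg=np.array([np.sin(a),-np.cos(a)]);rd=np.array([np.cos(a),np.sin(a)])
    tp=r.current_tool_pos()[:2]-C
    print(round(np.rad2deg(a),1),"tan",(f[:2]@tg).round(1),"rad",(f[:2]@rd).round(1),"fz",f[2].round(1),np.rad2deg(np.arctan2(tp[1],tp[0])).round(1),(np.hypot(*tp)*1e3).round(1),r.current_t())
    if abs(f).max()>40: break
```

```text
seen [ 0.45519136 -0.13602143  0.193     ]
[np.float64(0.4533466790786189), np.float64(-0.13555820682814462), 0.168]
[ 0.60318192 -0.3076332   0.44291102] 28.225
op 0.2757089469801515 [-3.12409322  0.03803821  4.55833812] [ 0.45328233 -0.13558353  0.1682286 ] 28.8167
167.4 tan -0.5 rad 6.0 fz 7.7 167.2 85.5 29.0667
162.4 tan -0.6 rad 5.9 fz 8.7 162.2 85.5 29.3167
157.4 tan -0.5 rad 5.6 fz 8.2 157.2 85.5 29.5667
152.4 tan -1.1 rad 5.6 fz 7.4 152.2 85.5 29.8167
147.4 tan -0.3 rad 4.3 fz 7.3 147.2 85.4 30.0667
142.4 tan -1.3 rad 4.3 fz 7.1 142.2 85.4 30.3167
137.4 tan -0.9 rad 4.4 fz 5.9 137.2 85.3 30.5667
132.4 tan -0.3 rad 3.8 fz 6.3 132.2 85.3 30.8167
127.4 tan 0.5 rad 2.9 fz 5.0 127.2 85.2 31.0667
122.4 tan 0.3 rad 2.2 fz 5.0 122.2 85.2 31.3167
117.4 tan 0.5 rad 2.7 fz 6.9 117.3 85.1 31.5667
112.4 tan -0.5 rad 1.9 fz 5.4 112.3 85.0 31.8167
```

It turns freely, with tangential force near 0. I'll use larger steps for most of the first turn, then check the carriage.

```bash
cat > wind.py <<'E'
from h import *
C=np.array([.5376,-.1468])
P=lambda a:[C[0]+.085*np.cos(a),C[1]+.085*np.sin(a),.168]
def wind(a0,total,step,stop=25):
    n=int(round(total/step));a=a0
    for i in range(n):
        a-=step;A=np.deg2rad(a);r.move_linear(P(A),vel=.15);f=F(1)
        tg=np.array([np.sin(A),-np.cos(A)]);rd=np.array([np.cos(A),np.sin(A)])
        tp=r.current_tool_pos()[:2]-C
        t=-(f[:2]@tg)
        if i%4==0 or t>8: print(round(a,1),"resist",t.round(1),"rad",(f[:2]@rd).round(1),"fz",f[2].round(1),np.rad2deg(np.arctan2(tp[1],tp[0])).round(1),round(r.current_t(),2))
        if t>stop or abs(f).max()>50: print("STOP");break
    return a
E
python3 - <<'E'
from wind import *
a=wind(112.4,290,10);print(a)
s=grab("side","7");crop(s,230,150,480,350,3,"c11")
s0=load("side","6");crop(s0,230,150,480,350,3,"c11b")
E
```

```text
102.4 resist -1.1 rad 1.2 fz 4.8 102.3 32.07
62.4 resist -0.0 rad 0.6 fz 6.0 62.7 33.07
22.4 resist -0.1 rad 1.3 fz 5.5 22.7 34.07
-17.6 resist -0.3 rad 3.1 fz 5.5 -17.5 35.07
-57.6 resist -1.9 rad 3.6 fz 5.9 -57.7 36.07
-97.6 resist -1.1 rad 6.7 fz 7.2 -97.8 37.07
-137.6 resist -0.9 rad 9.0 fz 10.9 -138.2 38.07
-177.6 resist -1.2 rad 6.0 fz 10.7 -178.3 39.07
-177.6
```

View pics/c11.png

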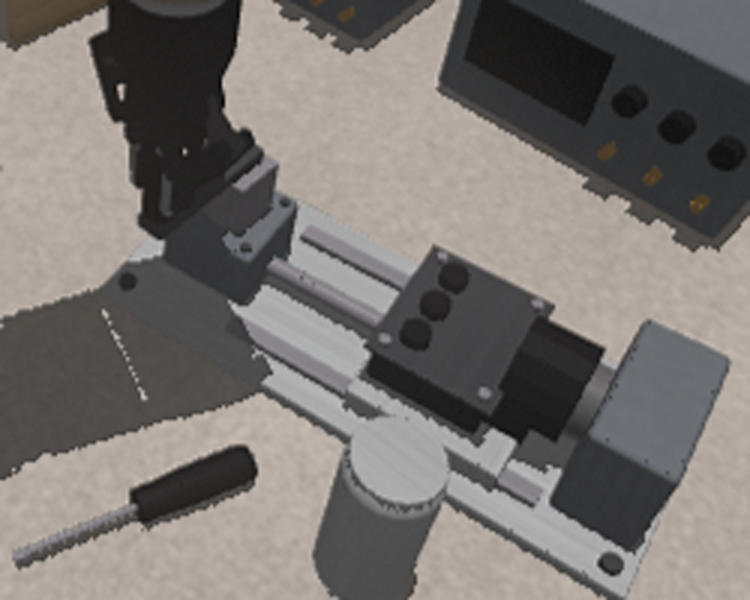

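View pics/c11b.png

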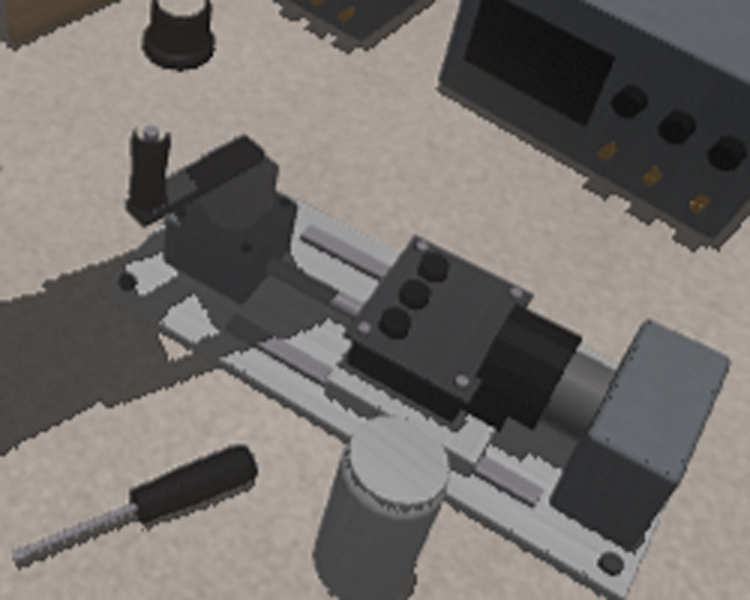

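The module has advanced about 22 px for nearly one turn, and about the same gap is left to the head. So roughly one more turn: coarse steps, then fine.

```bash
sed -i 's/\[.5376,-.1468\]/[.5373,-.1471]/' wind.py
python3 - <<'E'
from wind import *
a=wind(-177.6,210,10)
a=wind(a,200,4,stop=30);print(a,r.current_t(),F(),r.current_tool_pos())
s=grab("side","8");crop(s,230,150,480,350,3,"c12")
E
```

```text
-187.6 resist -0.9 rad 3.1 fz 8.7 171.7 39.37
-227.6 resist -0.4 rad 0.5 fz 5.5 132.1 40.37
-267.6 resist -0.4 rad 0.7 fz 6.8 92.6 41.37
-307.6 resist 0.6 rad 2.1 fz 7.9 52.6 42.37
-347.6 resist 0.3 rad 2.5 fz 5.5 12.4 43.37
-387.6 resist 0.3 rad 4.7 fz 5.3 -28.0 44.37
-391.6 resist 0.1 rad 3.0 fz 5.3 -31.7 44.62
-407.6 resist 1.1 rad 4.3 fz 6.2 -47.7 45.62
-423.6 resist 1.1 rad 3.5 fz 6.5 -63.9 46.62
-439.6 resist 0.1 rad 5.3 fz 6.4 -79.9 47.62
-455.6 resist 17.0 rad 0.8 fz 0.9 -94.2 48.62
-459.6 resist 22.5 rad -1.4 fz -0.6 -97.5 48.87
-463.6 resist 26.6 rad -2.3 fz -0.5 -101.0 49.12
-467.6 resist 32.9 rad -3.7 fz -4.4 -104.1 49.37
STOP
-467.6 49.3667 [32.44219089 -6.44487046 -4.36159264] [ 0.51666732 -0.22950205  0.1699658 ]
```

View pics/c12.png

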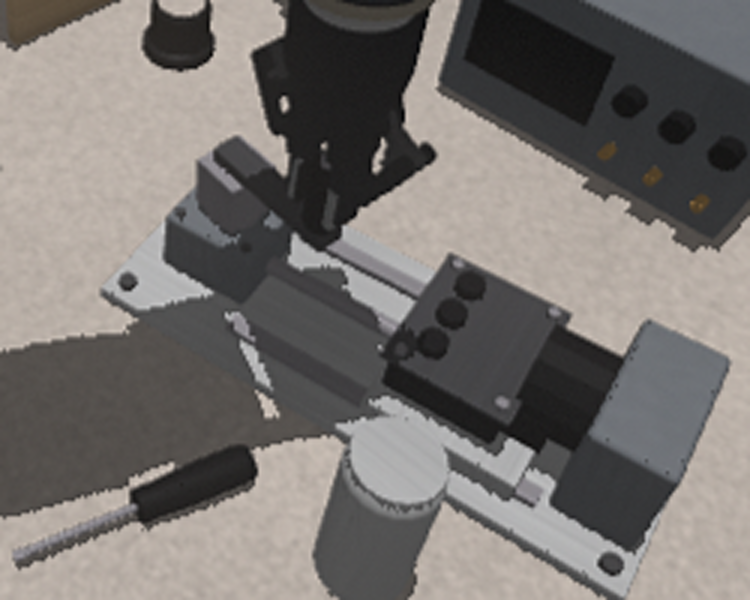

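Resistance built up to 33 N after about 1.77 turns. Before deciding whether this is the stop, I'll check that the handle has not slipped in the jaws and how far the module has moved.

Run:
```python
from h import *
t=grab("top","8");crop(t,270,140,410,225,5,"c13")
for n in("side","top"):
    d=load(n,"8");P=cloud(d);px=d["pixels"].astype(int)
    reg=(P[...,0]>.42)&(P[...,0]<.66)&(P[...,1]>-.27)&(P[...,1]<-.03)
    m=reg&(P[...,2]>.1215)&(P[...,2]<.133)
    print(n,"arm",m.sum(),cv2.minAreaRect(P[m][:,:2].astype(np.float32)),np.median(P[m][:,2]))
    h=reg&(P[...,2]>.105)&(P[...,2]<.119)&(abs(P[...,1]+.147)<.03)&(abs(P[...,0]-.537)<.03)
    if h.sum()>5: print("hub",h.sum(),cv2.minAreaRect(P[h][:,:2].astype(np.float32)),P[h].max(0))
# module travel: edges of module top along jig axis
ax=np.array([np.sin(np.deg2rad(9.7)),-np.cos(np.deg2rad(9.7))]);pe=np.array([ax[1],-ax[0]])
C=np.array([.5373,-.1471])
for n,tag in(("side","6"),("side","7"),("side","8")):
    d=load(n,tag);P=cloud(d);X=(P[...,:2]-C);s=X@ax;w=X@pe
    for (lo,hi) in((.085,.102),):
        m=(P[...,2]>lo)&(P[...,2]<hi)&(abs(w)<.05)&(s>.05)&(s<.3)
        print(tag,np.histogram(s[m],bins=np.arange(.05,.3,.005))[0])
```

```text
side arm 381 ((0.5276403427124023, -0.1859164983034134), (0.11043795943260193, 0.023600339889526367), 80.11756896972656) 0.12720618292777286
hub 144 ((0.5341716408729553, -0.15043765306472778), (0.05347105860710144, 0.041367240250110626), 81.80258178710938) [ 0.55790206 -0.12179857  0.11887281]
top arm 94 ((0.5325421094894409, -0.1522306501865387), (0.04004145786166191, 0.028944816440343857), 66.84232330322266) 0.1275737001601881
hub 79 ((0.5328423380851746, -0.1460820436477661), (0.03992810472846031, 0.040539149194955826), 81.41285705566406) [ 0.55368583 -0.12410224  0.11893603]
6 [  0   0   0   0   0   0   0   0   0   0   0   0   0   0   0   0   0   0
   0   0   0   0   0   0   0   0   0   0   0   0   5  55  56  55  54  55
  58  58  58  51  15  13  14  18  19  96 125 119 124]
7 [  0   0   0   0   0   0   0   0   0   0   0   0   0   0   0   0   0   0
   0   0   0   0   0   0   0   0   0   0   0   0   0   0   0   3  54  56
  57  56  56  58  56  61  58  17  21  93 122 117 124]
8 [  0   0   0   0   0   0   0   0   0   0   0   0   0   0   0   0   0   0
   0   0   0   0   0   0   0   0   0   0   0   0   0   0   0   0   0   0
  37  55  56  60  59  58  62  61  61 106 126 118 123]
```

View pics/c13.png

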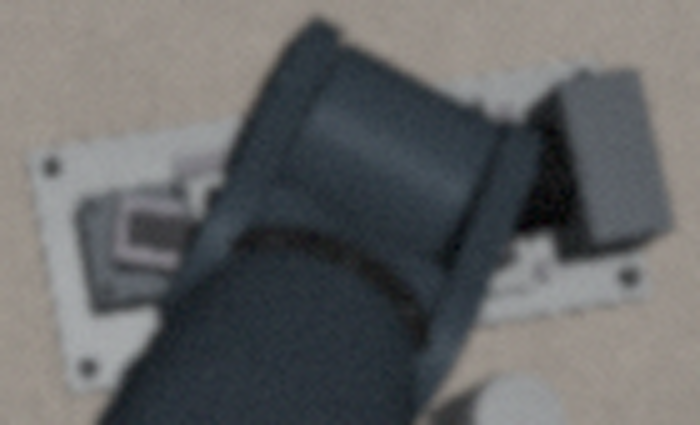

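The module's shroud moved about 27 mm and its front now reaches the head (s≈0.275), as it should when home. The hub stands at about −99°, 5° behind the tool, so the handle slipped a little in the pads. I'll regrip it centred and push once more to confirm the stop is hard.

```bash
python3 - <<'E'
from wind import *
r.move_linear(P(np.deg2rad(-100)),vel=.1);print(F(),r.current_tool_pos())
r.set_gripper(0.6);r.move_linear(P(np.deg2rad(-98)),vel=.1);print(F())
r.set_gripper(0.0,120);print(r.current_opening(),F(),r.current_t())
for a in np.arange(-100,-114,-2):
    A=np.deg2rad(a);r.move_linear(P(A),vel=.1);f=F();tp=r.current_tool_pos()[:2]-C
    t=-(f[:2]@[np.sin(A),-np.cos(A)]);print(a,t.round(1),np.rad2deg(np.arctan2(tp[1],tp[0])).round(2),f[2].round(1),round(r.current_t(),2))
    if t>42: break
s=grab("side","9")
E
python3 - <<'E'
from wind import *
d=load("side","9");Pc=cloud(d)
ax=np.array([np.sin(np.deg2rad(9.7)),-np.cos(np.deg2rad(9.7))]);pe=np.array([ax[1],-ax[0]])
X=Pc[...,:2]-C;s=X@ax;w=X@pe
m=(Pc[...,2]>.085)&(Pc[...,2]<.102)&(abs(w)<.05)&(s>.22)&(s<.28)
print(np.histogram(s[m],bins=np.arange(.22,.285,.005))[0])
for t in("8","9"):
    d=load("side",t);Pc=cloud(d)
    m=(Pc[...,0]>.42)&(Pc[...,0]<.66)&(Pc[...,1]>-.27)&(Pc[...,1]<-.03)&(Pc[...,2]>.1215)&(Pc[...,2]<.133)
    print(t,cv2.minAreaRect(Pc[m][:,:2].astype(np.float32)))
crop(d,230,150,480,350,3,"c14")
E
```

```text
[16.01584565 -3.74889703  4.3304429 ] [ 0.52476443 -0.23126466  0.1690352 ]
[1.12669907 0.12392368 0.10363583]
0.0024730895092591387 [ 0.59712312  0.3486322  -0.27036163] 50.9083
-100 0.1 -100.07 -0.5 51.16
-102 -0.7 -102.1 0.1 51.41
-104 0.4 -104.09 -1.1 51.66
-106 -0.6 -106.08 -0.2 51.91
-108 -0.2 -108.09 0.0 52.16
-110 -1.1 -110.11 0.4 52.41
-112 0.6 -112.09 -0.9 52.66
[  0   0  38  56  54  59  57  59  57  57  60 107]
8 ((0.5276403427124023, -0.1859164983034134), (0.11043795943260193, 0.023600339889526367), 80.11756896972656)
9 ((0.542629063129425, -0.1880970299243927), (0.023283513262867928, 0.11044321209192276), 8.85702896118164)
```

View pics/c14.png

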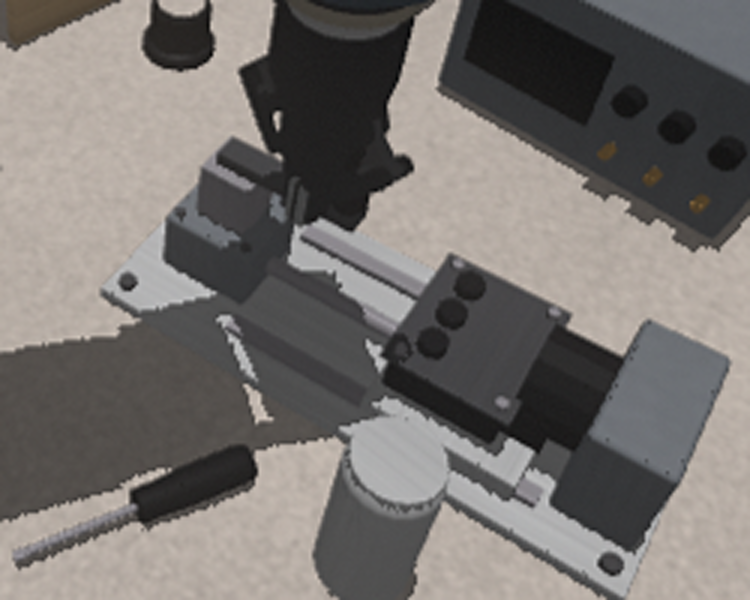

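On release the crank sprang back to −81° (the socket has play on the shaft), so the handle left the jaws and this second push closed on nothing. The carriage itself did not move back (shroud edge histogram 37→38). I'll lift clear and check seating and gap.

```bash
python3 - <<'E'
from wind import *
p=r.current_tool_pos();r.move_linear([p[0],p[1],.25],vel=.2);r.set_gripper(1.0)
r.sleep(.1);grab("side","10");print(r.current_t())
E
python3 - <<'E'
from wind import *
d=load("side","10");Pc=cloud(d)
m=(Pc[...,0]>.42)&(Pc[...,0]<.66)&(Pc[...,1]>-.27)&(Pc[...,1]<-.03)
k=m&(Pc[...,2]>.120)&(Pc[...,2]<.135);p=Pc[k];print("arm",cv2.minAreaRect(p[:,:2].astype(np.float32)))
A=np.c_[p[:,:2],np.ones(len(p))];
tt=p[p[:,2]>.1245];A=np.c_[tt[:,:2],np.ones(len(tt))];c=np.linalg.lstsq(A,tt[:,2],rcond=None)[0];print("plane",c,np.median(tt[:,2]),c@[C[0],C[1],1])
k=m&(Pc[...,2]>.17)&(Pc[...,2]<.2);print("handle",k.sum(),Pc[k].mean(0),Pc[k].min(0),Pc[k].max(0))
crop(d,230,150,480,350,3,"c15")
E
```

```text
54.2
arm ((0.5429058074951172, -0.18801994621753693), (0.02456960640847683, 0.1095476970076561), 9.19336223602295)
plane [-0.00951619 -0.0068155   0.13072698] 0.12677496386165737 0.12661648710011417
handle 121 [ 0.54223074 -0.23297399  0.18349094] [ 0.53646383 -0.24329284  0.17020344] [ 0.55560655 -0.22056515  0.19544676]
```

View pics/c15.png

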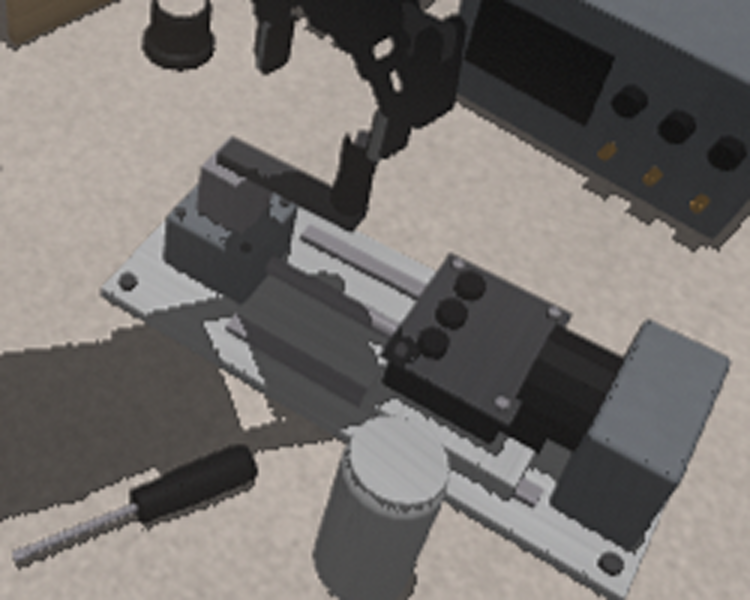

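The crank is seated: arm top at 0.1268 against a nominal 0.127, and level. The shroud meets the head. There is time for one confirming push, this time with the jaws across the push direction so they cannot slip.

```bash
python3 - <<'E'
from wind import *
a0=-81.;s=P(np.deg2rad(a0));q=Q(a0)
assert r.inverse_kinematics(s,q) is not None
r.move_to([s[0],s[1],.25],q);r.move_linear(s,vel=.15);f=F();print(f,r.current_t())
r.set_gripper(0.0,100);print(r.current_opening(),F(),r.current_t())
a=a0
for i in range(14):
    a-=1.5;A=np.deg2rad(a);r.move_linear(P(A),vel=.1);f=F(1);tp=r.current_tool_pos()[:2]-C
    t=-(f[:2]@[np.sin(A),-np.cos(A)]);print(a,t.round(1),np.rad2deg(np.arctan2(tp[1],tp[0])).round(2),f[2].round(1),round(r.current_t(),2))
    if t>40 or r.current_t()>61.5: break
g=np.rad2deg(np.arctan2(tp[1],tp[0]))
grab("side","11")
r.move_linear(P(np.deg2rad(g+2.0)),vel=.1);print("rel",F(),r.current_t())
r.set_gripper(1.0);p=r.current_tool_pos();r.move_linear([p[0],p[1],.26],vel=.2);r.sleep(.1)
grab("side","12");print(r.current_t(),F())
E
python3 - <<'E'
from wind import *
ax=np.array([np.sin(np.deg2rad(9.7)),-np.cos(np.deg2rad(9.7))]);pe=np.array([ax[1],-ax[0]])
for t in("8","10","11","12"):
    d=load("side",t);Pc=cloud(d);X=Pc[...,:2]-C;s=X@ax;w=X@pe
    m=(Pc[...,2]>.085)&(Pc[...,2]<.102)&(abs(w)<.05)&(s>.22)&(s<.28)
    k=(Pc[...,0]>.42)&(Pc[...,0]<.66)&(Pc[...,1]>-.27)&(Pc[...,1]<-.03)&(Pc[...,2]>.1215)&(Pc[...,2]<.133)
    print(t,np.histogram(s[m],bins=np.arange(.22,.285,.005))[0],cv2.minAreaRect(Pc[k][:,:2].astype(np.float32)),np.median(Pc[k][:,2]))
crop(d,230,150,480,350,3,"c16")
E
```

```text
[-0.05800455 -0.56576162  1.06326665] 56.5083
0.27073991231468253 [ 0.13289105 -0.17839286  2.8169635 ] 57.1083
-82.5 0.1 -82.49 4.6 57.36
-84.0 0.1 -84.01 5.5 57.61
-85.5 0.9 -85.52 5.6 57.86
-87.0 1.1 -87.03 5.3 58.11
-88.5 4.2 -88.36 4.2 58.36
-90.0 6.7 -89.6 3.1 58.61
-91.5 9.7 -90.74 1.8 58.86
-93.0 13.0 -91.86 1.3 59.11
-94.5 15.7 -92.99 -0.1 59.36
-96.0 18.5 -94.05 -2.0 59.61
-97.5 21.5 -95.22 -1.8 59.86
-99.0 25.0 -96.3 -4.2 60.11
-100.5 26.5 -97.5 -4.3 60.36
-102.0 28.3 -98.71 -4.9 60.61
rel [16.24283972  2.4618767   0.25603463] 60.9083
62.3 [-0.05107031  0.60671571  0.58062272]
8 [  0   0  37  55  56  60  59  58  62  61  61 106] ((0.5276403427124023, -0.1859164983034134), (0.11043795943260193, 0.023600339889526367), 80.11756896972656) 0.12720618292777286
10 [  0   0  37  56  56  58  55  57  58  59  59 107] ((0.5428746342658997, -0.18782711029052734), (0.02456960640847683, 0.10915695130825043), 9.19336223602295) 0.1265387611776791
11 [  0   0  38  53  58  58  55  60  59  59  59 107] ((0.5309337973594666, -0.18672163784503937), (0.11087104678153992, 0.0240981113165617), 83.36772918701172) 0.12674710014963075
12 [  0   0  37  58  56  59  57  57  56  59  57 105] ((0.539508581161499, -0.1876213401556015), (0.02395678125321865, 0.10985260456800461), 3.1490068435668945) 0.12643714667822192
```

View pics/c16.png

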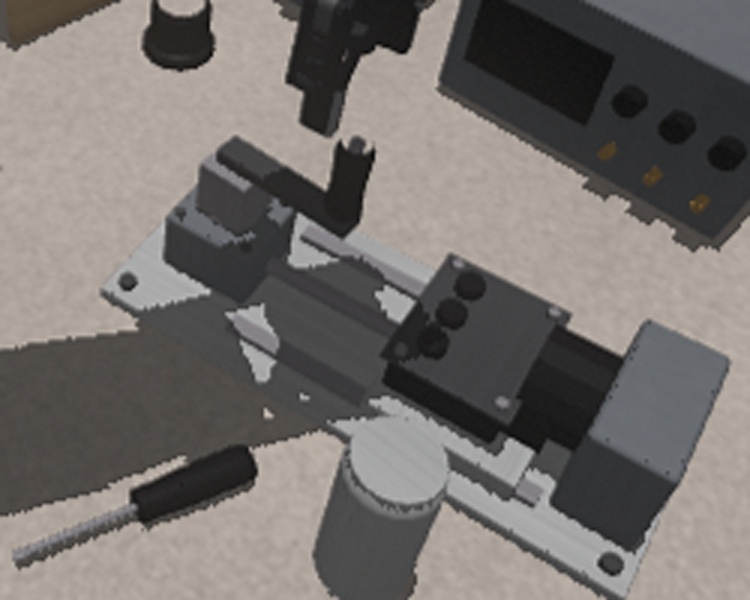

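The push met steadily rising resistance from −87° with no carriage movement, so it is at the hard stop. The crank is seated and free, and the gripper is clear at side c16 (320,110). Handing in.

Run:
```python
from cell import r
print(r.current_t(),r.current_contact_force()); r.hand_in()
```

```text
62.3 [-0.05107031  0.60671571  0.58062272]
the job is handed in; nothing more can be done
```

The job is done and was handed in at 62.3 s of the 72 s allowed; no verdict was reported.

**What I did:** I drew the smaller crank out by its handle until its hub was at about −0.147 m in the riser frame, stood it up and let go. I then took it by the hub, set it on the square shaft, pressed it down with about 17 N and let go. Winding clockwise, I got about 1.75 turns before it came up against the stop.

**Last checks:**
- **Crank:** the arm top was at z ≈ 0.1265–0.127 m against a nominal 0.127, so it is fully down. It was level, and the gripper was clear with contact force near zero.
- **Carriage:** the module moved about 27 mm and the shroud meets the test head. It did not shift between the loaded and released pictures. I could not read the carriage joint directly, so "fully home" rests on the pictures and the felt stop.
- **Bystanders:** the robot never went near the can, heat sink or shell. The can and shell looked unmoved in the later side views; I did not measure any of the three again.

**What went wrong or disagreed:**
- The handle slipped in the pads at the stop.
- My first confirming push closed on nothing, because the crank had sprung back on release.
- A second push, with the jaws turned, met resistance rising steadily to 28 N over about 12° of crank. That is softer than a rigid stop and partly play in the socket, but there was no carriage movement.

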